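# Feel the end float of the sanding-drum shaft

### The job

Check the end float of the sanding spindle, the one with the rust-red drum: by its wooden knob, pull the shaft all the way out to its stop, then push it all the way back in until it stops at the other end, and let go leaving it fully in. Leave the shaft of the honing spindle (the one with the white stone wheel) as it is.

Things in the scene. Friction and masses are not known exactly. Their poses are not given: they have to be found in the camera images.
- sander: Sanding spindle, fixed, left or right of the middle: green base 210 x 120 x 18 mm, two green bearing blocks (25 mm thick, 64 wide, tops 107 mm up, 130 mm apart inside), a level 16 mm steel shaft through them and on it a rust-red drum, 66 mm diameter, 80 long. Origin: centre of the base's underside; z up, x along the shaft away from the knob. Turned up to 25 degrees.
- sander_knob (a point): Centre of the pale-wood hand knob on the sanding shaft's end, on the robot's side: a cylinder along the shaft, 34 mm diameter, 40 mm long, axis 75 mm above the bench, nothing under it. Moves with the shaft. z up; x along the shaft towards the drum (push), -x is pull. Bare shaft between knob and bearing block: 20 mm fully in, 70 mm fully out.
- sander_shaft (a joint): How far the sanding shaft is pulled out, m: 0 = fully in (drum against the far bearing block), 0.05 = fully out (drum against the block near the knob). Starts near the middle. About 3 N of sliding friction; stays where left, does not turn; both stops are rigid.
- honer_knob (a point): Bystander, to leave alone: centre of the same kind of knob on the shaft of the honing spindle, fixed on the other side of the middle. Its frame is like the sanding spindle's but it carries a white stone wheel, 84 mm diameter, 24 thick, on a thin dark hub. Axes as for the sanding knob; its shaft slides 50 mm just as easily.

How it is judged (in metres and radians):
On the way, in this order (a step that is already met when the one before it is completed fails the run):
1. the sanding-drum shaft is pulled out to its outer stop (within 10 mm) (value of joint sander_shaft above 0.04 m), for 0.1 s.
2. then it is pushed in to its inner stop (within 10 mm) (value of joint sander_shaft below 0.01 m), for 0.1 s.
At the end, for the whole second after the job is handed in: The sanding-drum shaft has been pulled out to within 10 mm of its outer stop, then pushed back, and is left within 10 mm of its inner stop; the honing-wheel shaft is within 10 mm of where it stood (value of joint sander_shaft below 0.01 m and distance of honer_knob from where it was at the start of the episode below 0.01 m); the robot touches nothing.
It fails at once if the honing-wheel shaft is shifted by more than 10 mm (distance of honer_knob from where it was at the start of the episode above 0.01 m).
It also fails if it takes over 35 s, if anything falls off the work surface, if the arm or the gripper's body presses on something with over 40 N, if the wrist force passes 120 N, or if a joint passes its speed limit or range.

### The arm

A 6-joint arm with a two-finger parallel gripper is mounted at the origin on the work surface. World frame = base frame: x ahead of the robot, y to its left, z up, the work surface at z = 0. Lengths are in m, angles in degrees, forces in N, time in s.
With the tool pointing down it reaches from about 0.375 to 0.9 m from the base axis. Payload 3.1 kg.
Tool frame: the origin (TCP) lies at the very end of the fingers, on their centre line; the grasp point (between the pads) lies 19 mm behind it; z points along the fingers, x is the direction in which the jaws open and shut, and the axes are right-handed (so a half turn about z gives the same grasp; the last joint's range is limited). The gripper opens to 87 mm and grips with 3 to 60 N. Pads are 19 mm wide; open, the fingers measure 117 mm over their backs; the gripper's body (75 mm by 190 mm) begins 51 mm behind the grasp point.
Start: joints at [53.027, 30.224, 82.088, -0, 67.689, -10.227], TCP at [0.281, 0.558, 0.223] pointing down, gripper open.
Joint ranges: [-176.69, 176.69], [-43.24, 126.21], [12.49, 139.97], [-82, 262], [0, 151.66], [-163.58, 163.58]. Speed limits (degrees/s): [159.86, 159.86, 180, 180, 180, 180].

### API

Orientations are given as a 3x3 rotation matrix whose columns are the frame's x, y, z axes.
In Python, from rig import bot gives the robot as it stands.
- The arm moves only by the tool arm_command, never from a script. Its argument "plan" is a list of rows, each an object of numbers: "claw": the opening, from 0 (shut) to 1 (fully open); "dx", "dy", "dz": the shift along the tool's x, y, z in cm; "twist": the turn about the tool's z in degrees. A call has 1 to 8 rows; each row is the pose to reach, as a shift and turn from the pose measured when the call began, along the tool's axes at that moment; what a row does not reach only later rows make up. A row lasts 1/12 s, in which the tool goes at most 41.7 mm and 7.16 degrees, less where a joint would pass 70% of its speed; a pose out of reach is approached as far as the arm can. A call with a gripper value outside its range is refused whole. The fingers move at their own pace and stop on an object; the grip force is fixed at half the most. Time passes only in rows, so rows that repeat a pose let the fingers close. It gives the time, the measured TCP pose, the force and the opening at its end, in the units of the state.
- bot.read_state(): the state, without advancing time (a new reading comes with each control period).
- bot.capture(name): name is "scene" or "side" or "wrist"; returns the picture (420x560x3 uint8, red, green, blue); there is no depth.
- bot.calibration(name): a dict with "intrinsics" (3x3 intrinsics, pixels), "rvec" (rotation vector, rad) and "tvec" (3), from world to camera coordinates, as OpenCV has them; the wrist camera has in their place "T_tool_cam" (4x4, takes a point from camera to tool coordinates, whose origin is the TCP and whose axes are the tool frame's). Camera axes: x right, y down, z forward; pixel columns grow to the right and rows downward; lengths in m; the calibration is good to about 2 mm. A picture is of the moment at which its call begins: read the wrist's pose just before it. calibration takes no time and is no camera call.
- bot.hand_in(): hands the job in, once; it reports no verdict.
The state is a dict: "time_s": time; "joint_positions": joint angles; "qvel": joint speeds; "tau": joint torques, N m; "position": TCP position; "tcp_rot": TCP orientation; "force": force on the tool from outside, world axes, zero at the start; "moment": the same for the moment, N m; "opening": opening from 0.0 (shut) to 1.0 (fully open).
Only numpy, scipy, OpenCV 4.12 (cv2) and the standard library are available. Lean on these libraries where they do the work, as an engineer would, in place of code of your own. Each camera call takes 0.05 s, during which the arm holds its last target.

## Working session

There is one attempt and no reset: what is moved stays moved. The work goes in short steps, Python scripts to look and compute and a tool call to move; the robot and the scene stay as the last step left them, time stands still between calls to the robot, and variables do not carry over. Pictures are saved under pics/ and viewed, and the job is handed in when it is done.

Besides the shell and the picture viewer there is one more tool, called after "Call:" by a JSON object that holds its "api" and its "payload", one argument or row to a line. arm_command: Moves the arm, as the interface text tells. Its arguments: {"type":"object","properties":{"plan":{"type":"array"}},"required":["plan"]}

```bash
mkdir -p pics
python3 - <<'E'
from rig import bot
import cv2
for n in ("scene","side"):
    im=bot.capture(n); cv2.imwrite(f"pics/{n}0.png",im[:,:,::-1]); c=bot.calibration(n); print(n,{k:c[k] for k in c})
s=bot.read_state(); print(s)
print(bot.calibration("wrist"))
E
```

```text
scene {'intrinsics': array([[506.04761534,   0.        , 279.344132  ],
       [  0.        , 506.04761534, 212.59356037],
       [  0.        ,   0.        ,   1.        ]]), 'rvec': array([ 1.87923356,  1.32866132, -0.6572812 ]), 'tvec': array([-0.19211113, -0.29480066,  1.56270994])}
side {'intrinsics': array([[511.78186981,   0.        , 278.63741127],
       [  0.        , 511.78186981, 211.86081492],
       [  0.        ,   0.        ,   1.        ]]), 'rvec': array([ 0.37776   , -2.86855167,  1.02149663]), 'tvec': array([0.58721621, 0.18849402, 1.03065665])}
{'time_s': 0.1, 'joint_positions': array([ 5.30262013e+01,  3.02735187e+01,  8.21490106e+01, -1.87011334e-03,
        6.76912055e+01, -1.02270308e+01]), 'qvel': array([-0.06389367, -0.14200225, -0.172143  , -0.02675382,  0.06605183,
        0.00207566]), 'tau': array([-7.10124550e-05, -4.40986347e+01, -1.77150804e+01,  6.34919107e-02,
        5.33292023e-02, -2.68830939e-05]), 'position': array([0.28085033, 0.55759454, 0.22167099]), 'tcp_rot': array([[ 4.50035830e-01,  8.93009733e-01, -1.16978096e-03],
       [ 8.93008351e-01, -4.50037234e-01, -1.60403602e-03],
       [-1.95886477e-03, -3.22750484e-04, -9.99998029e-01]]), 'force': array([ 0.34648899, -0.2761975 , -0.14649418]), 'moment': array([-0.02270945, -0.00975234, -0.02417191]), 'opening': 1.0013496707568625}
{'intrinsics': array([[292.91196337,   0.        , 281.12619998],
       [  0.        , 292.91196337, 210.57637151],
       [  0.        ,   0.        ,   1.        ]]), 'T_tool_cam': array([[ 9.99999428e-01,  1.06435989e-03,  1.04364439e-04,
        -1.00265384e-03],
       [-1.05393880e-03,  9.64211179e-01,  2.65133348e-01,
        -7.04071192e-02],
       [ 1.81567942e-04, -2.65133306e-01,  9.64211749e-01,
        -1.62441238e-01],
       [ 0.00000000e+00,  0.00000000e+00,  0.00000000e+00,
         1.00000000e+00]])}
```

View pics/scene0.png

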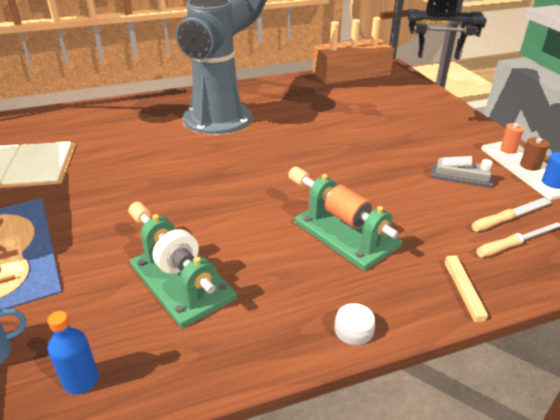

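View pics/side0.png

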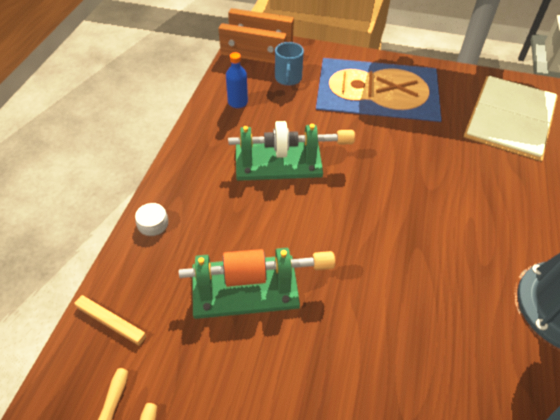

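The sander is at scene (350,210), with its knob at about (300,177). In the side view the knob is at about (324,261). The honer is on the other side, with its knob at scene (139,212) and side (346,136). Next I'll triangulate the knob and drum.

```bash
cat > h.py <<'E'
import numpy as np, cv2
from rig import bot
def cam(n):
    c=bot.calibration(n); K=np.array(c["intrinsics"]); R=cv2.Rodrigues(np.array(c["rvec"]))[0]; t=np.array(c["tvec"]).ravel(); return K,R,t
def tri(pa,pb):
    P=[]
    for n in("scene","side"):
        K,R,t=cam(n); P.append(K@np.c_[R,t])
    X=cv2.triangulatePoints(P[0],P[1],np.float64(pa).reshape(2,1),np.float64(pb).reshape(2,1)).ravel(); return X[:3]/X[3]
def plane(n,p,z):
    K,R,t=cam(n); d=R.T@np.linalg.inv(K)@np.r_[p,1.]; c=-R.T@t; return c+d*(z-c[2])/d[2]
def proj(n,X):
    K,R,t=cam(n); p=K@(R@X+t); return p[:2]/p[2]
def blob(im,lo,hi,box):
    hsv=cv2.cvtColor(im,cv2.COLOR_RGB2HSV); m=cv2.inRange(hsv,np.array(lo),np.array(hi))
    x0,y0,x1,y1=box; k=np.zeros_like(m); k[y0:y1,x0:x1]=m[y0:y1,x0:x1]
    k=cv2.morphologyEx(k,cv2.MORPH_OPEN,np.ones((3,3)))
    n,l,s,c=cv2.connectedComponentsWithStats(k); i=1+np.argmax(s[1:,4]); 
    r=cv2.minAreaRect(cv2.findContours((l==i).astype(np.uint8),0,1)[0][0])
    return c[i],s[i],r
E
python3 - <<'E'
from h import *
A=cv2.imread("pics/scene0.png")[:,:,::-1].copy();B=cv2.imread("pics/side0.png")[:,:,::-1].copy()
print(A[177,298],A[205,345],B[261,324],B[268,240])
hA=cv2.cvtColor(A,cv2.COLOR_RGB2HSV);hB=cv2.cvtColor(B,cv2.COLOR_RGB2HSV)
print(hA[177,298],hA[205,345],hB[261,324],hB[268,240],hA[170,275],hB[261,350])
kl,kh=(13,60,170),(30,200,255); dl,dh=(4,170,140),(12,255,255)
res={}
for nm,lo,hi,ba,bb in (("knob",kl,kh,(280,160,315,192),(305,245,342,277)),("drum",dl,dh,(315,175,380,230),(215,240,275,295)),("hknob",kl,kh,(120,198,153,228),(330,122,362,150))):
    a=blob(A,lo,hi,ba);b=blob(B,lo,hi,bb);X=tri(a[2][0],b[2][0]); res[nm]=X
    print(nm,a,b,X,proj("scene",X),proj("side",X))
    print(plane("scene",a[2][0],.075),plane("side",b[2][0],.075))
d=res["drum"]-res["knob"];print(np.degrees(np.arctan2(d[1],d[0])),np.linalg.norm(d))
E
```

```text
[255 254 203] [255 195 123] [244 194 104] [230 117  58]
[ 29  52 255] [ 16 132 255] [ 19 146 244] [ 10 191 230] [ 10 157 196] [ 11 189 177]
knob (array([295.12037037, 178.5462963 ]), array([288, 172,  15,  14, 108], dtype=int32), ((295.0955505371094, 178.3248291015625), (18.5156192779541, 7.182782173156738), 28.610458374023438)) (array([323.87823834, 259.42746114]), array([312, 251,  24,  18, 386], dtype=int32), ((323.5, 259.5), (17.0, 23.0), 90.0)) [0.4979573  0.06611469 0.06689256] [295.5751331  178.63269265] [323.98135751 259.06575212]
[0.50791139 0.06091001 0.075     ] [0.49822008 0.07287498 0.075     ]Traceback (most recent call last):
  File "<stdin>", line 9, in <module>
  File "h.py", line 18, in blob
    n,l,s,c=cv2.connectedComponentsWithStats(k); i=1+np.argmax(s[1:,4]);
                                                     ~~~~~~~~~^^^^^^^^^
    return _wrapfunc(a, 'argmax', axis=axis, out=out, **kwds)
    return bound(*args, **kwds)
ValueError: attempt to get argmax of an empty sequence
```

Run:
```python
import cv2,numpy as np
A=cv2.imread("pics/scene0.png");B=cv2.imread("pics/side0.png")
a=cv2.resize(A[150:270,270:410],None,fx=4,fy=4);b=cv2.resize(B[235:325,170:350],None,fx=4,fy=4)
cv2.imwrite("pics/za.png",a);cv2.imwrite("pics/zb.png",b)
```

```text
(no output)
```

View pics/za.png

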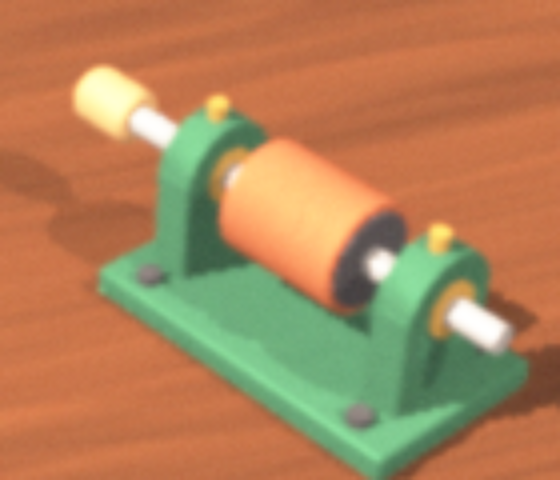

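View pics/zb.png

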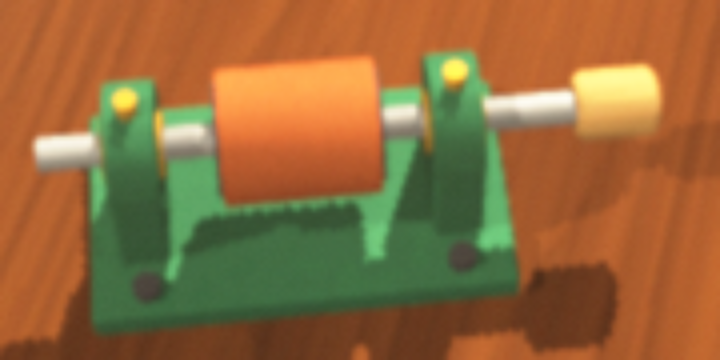

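Run:
```python
from h import *
fa=lambda u,v:np.array([u/4+270-.375,v/4+150-.375]); fb=lambda u,v:np.array([u/4+170-.375,v/4+235-.375])
k=tri(fa(113,101),fb(617,101)); 
t=tri(fa(502,334),fb(38,154))
print(k,t)
for a,b in((fa(113,101),fb(617,101)),(fa(502,334),fb(38,154))): print(plane("scene",a,.075),plane("side",b,.075))
d=t-k;print(np.degrees(np.arctan2(d[1],d[0])),np.linalg.norm(d))
# base near edge, side view, bottom z=0
p,q=plane("side",fb(95,330),0),plane("side",fb(516,293),0);d=p-q;print(p,q,np.degrees(np.arctan2(d[1],d[0])),np.linalg.norm(d))
p,q=plane("scene",fa(100,290),0),plane("scene",fa(377,478),0);d=q-p;print(p,q,np.degrees(np.arctan2(d[1],d[0])),np.linalg.norm(d))
# bolts (washer) z .018
p,q=plane("side",fb(147,287),.02),plane("side",fb(462,256),.02);d=p-q;print(np.degrees(np.arctan2(d[1],d[0])))
```

```text
[0.4969504  0.07263605 0.0746973 ] [0.75802625 0.17613615 0.07576117]
[0.4965017  0.07214025 0.075     ] [0.49733384 0.07354517 0.075     ]
[0.7567066  0.17633053 0.075     ] [0.75869177 0.17621444 0.075     ]
21.625202083032185 0.28084515638151025
[0.72166685 0.2220132  0.        ] [0.5270762  0.14833065 0.        ] 20.73937728765375 0.2080736443110449
[0.56973205 0.03784568 0.        ] [0.75977246 0.11488683 0.        ] 22.067312602498525 0.2050626657181567
21.5129737335681
```

Shaft yaw is about 21.5° and the knob centre is at (0.497, 0.073). The extension is about 29 mm. I'll move above the knob first.

Call:
{"api": "arm_command", "payload": {
  "plan": [
    {"claw":1,"dx":-4,"dy":5,"twist":-7},
    {"claw":1,"dx":-33.5,"dy":41.1,"twist":-48.3},
    {"claw":1,"dx":-33.5,"dy":41.1,"twist":-48.3},
    {"claw":1,"dx":-33.5,"dy":41.1,"twist":-48.3},
    {"claw":1,"dx":-33.5,"dy":41.1,"twist":-48.3},
    {"claw":1,"dx":-33.5,"dy":41.1,"twist":-48.3},
    {"claw":1,"dx":-33.5,"dy":41.1,"twist":-48.3},
    {"claw":1,"dx":-33.5,"dy":41.1,"twist":-48.3}
  ]
}}

```text
$.plan[0]: bad value
```

```bash
cat >> h.py <<'E'
def to(x,y,z,yaw):
    s=bot.read_state();R=np.array(s["tcp_rot"]);d=R.T@(np.array([x,y,z])-s["position"])*100
    xa=np.degrees(np.arctan2(R[1,0],R[0,0])); tw=-((yaw+90-xa+180)%360-180)
    print("t",s["time_s"],"pos",np.round(s["position"],4),"zax",np.round(R[:,2],4),"F",np.round(s["force"],1),"open",round(s["opening"],3)); print("dx dy dz cm",np.round(d,2),"twist",round(tw,2), "q6",s["joint_positions"][5])
E
python3 -c "
from h import *
to(.497,.073,.17,21.5)"
```

```text
t 0.1 pos [0.2809 0.5576 0.2217] zax [-0.0012 -0.0016 -1.    ] F [ 0.3 -0.3 -0.1] open 1.001
dx dy dz cm [-33.54  41.11   5.22] twist -48.25 q6 -10.227030808088099
```

Call:
{"api": "arm_command", "payload": {
  "plan": [
    {"claw":1,"dx":-33.5,"dy":41.1,"dz":0,"twist":-48.3},
    {"claw":1,"dx":-33.5,"dy":41.1,"dz":0,"twist":-48.3},
    {"claw":1,"dx":-33.5,"dy":41.1,"dz":0,"twist":-48.3},
    {"claw":1,"dx":-33.5,"dy":41.1,"dz":0,"twist":-48.3},
    {"claw":1,"dx":-33.5,"dy":41.1,"dz":0,"twist":-48.3},
    {"claw":1,"dx":-33.5,"dy":41.1,"dz":0,"twist":-48.3},
    {"claw":1,"dx":-33.5,"dy":41.1,"dz":0,"twist":-48.3},
    {"claw":1,"dx":-33.5,"dy":41.1,"dz":0,"twist":-48.3}
  ]
}}

```text
time_s: 0.77
position: [0.4084, 0.2728, 0.2222]
tcp_rot: [[-0.372, 0.928, -0.002], [0.928, 0.372, -0.001], [-0.001, -0.002, -1.0]]
force: [1.2, -0.4, -0.8]
opening: 1.0
```

```bash
python3 -c "
from h import *
to(.497,.073,.17,21.5)"
```

```text
t 0.7667 pos [0.4084 0.2728 0.2222] zax [-0.0016 -0.0014 -1.    ] F [ 1.2 -0.4 -0.8] open 1.0
dx dy dz cm [-21.83   0.8    5.23] twist 0.35 q6 -91.1292638705371
```

Call:
{"api": "arm_command", "payload": {
  "plan": [
    {"claw":1,"dx":-21.8,"dy":0.8,"dz":3,"twist":0.3},
    {"claw":1,"dx":-21.8,"dy":0.8,"dz":3,"twist":0.3},
    {"claw":1,"dx":-21.8,"dy":0.8,"dz":3,"twist":0.3},
    {"claw":1,"dx":-21.8,"dy":0.8,"dz":3,"twist":0.3},
    {"claw":1,"dx":-21.8,"dy":0.8,"dz":3,"twist":0.3},
    {"claw":1,"dx":-21.8,"dy":0.8,"dz":3,"twist":0.3},
    {"claw":1,"dx":-21.8,"dy":0.8,"dz":3,"twist":0.3},
    {"claw":1,"dx":-21.8,"dy":0.8,"dz":3,"twist":0.3}
  ]
}}

```text
time_s: 1.43
position: [0.4965, 0.073, 0.1918]
tcp_rot: [[-0.365, 0.931, -0.003], [0.931, 0.365, -0.001], [0.001, -0.003, -1.0]]
force: [-0.3, 0.0, -0.1]
opening: 1.001
```

```bash
python3 -c "
from h import *
to(.497,.073,.057,21.5)
im=bot.capture('wrist');cv2.imwrite('pics/w1.png',im[:,:,::-1])
s=bot.read_state();c=bot.calibration('wrist');T=np.array(c['T_tool_cam']);K=c['intrinsics'];R=np.array(s['tcp_rot'])
for X in ([.497,.073,.075],[.515,.0801,.075]):
  p=R.T@(np.array(X)-s['position']);p=T[:3,:3].T@(p-T[:3,3]);p=K@p;print(p[:2]/p[2])"
```

```text
t 1.4333 pos [0.4965 0.073  0.1918] zax [-3.4e-03 -6.0e-04 -1.0e+00] F [-0.3  0.  -0.1] open 1.001
dx dy dz cm [-0.03  0.09 13.48] twist -0.08 q6 -115.76284895869607
[281.94328987 206.64801437]
[281.90832106 225.33898118]
```

View pics/w1.png

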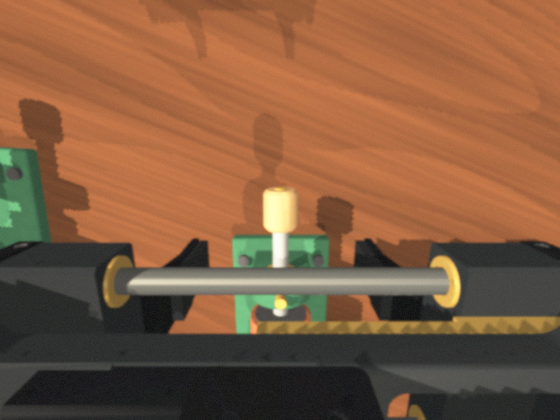

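The knob is at wrist (280,209), and the predicted position was (282,207). The shaft is vertical in the image, so the gripper is aligned. Descending now.

Call:
{"api": "arm_command", "payload": {
  "plan": [
    {"claw":1,"dx":0,"dy":0.1,"dz":3,"twist":0},
    {"claw":1,"dx":0,"dy":0.1,"dz":6,"twist":0},
    {"claw":1,"dx":0,"dy":0.1,"dz":9,"twist":0},
    {"claw":1,"dx":0,"dy":0.1,"dz":11,"twist":0},
    {"claw":1,"dx":0,"dy":0.1,"dz":12.5,"twist":0},
    {"claw":1,"dx":0,"dy":0.1,"dz":13.4,"twist":0},
    {"claw":1,"dx":0,"dy":0.1,"dz":13.4,"twist":0},
    {"claw":1,"dx":0,"dy":0.1,"dz":13.4,"twist":0}
  ]
}}

```text
time_s: 2.15
position: [0.4962, 0.0753, 0.0582]
tcp_rot: [[-0.369, 0.93, -0.004], [0.93, 0.369, -0.001], [0.001, -0.004, -1.0]]
force: [0.0, -0.4, 0.3]
opening: 0.998
```

```bash
python3 -c "
from h import *
to(.497,.073,.057,21.5)
im=bot.capture('side');cv2.imwrite('pics/s2.png',cv2.resize(im[200:340,150:400,::-1],None,fx=3,fy=3))"
```

```text
t 2.15 pos [0.4962 0.0753 0.0582] zax [-3.7e-03 -5.0e-04 -1.0e+00] F [ 0.  -0.4  0.3] open 0.998
dx dy dz cm [-0.25 -0.01  0.12] twist 0.13 q6 -115.68634411529841
```

View pics/s2.png

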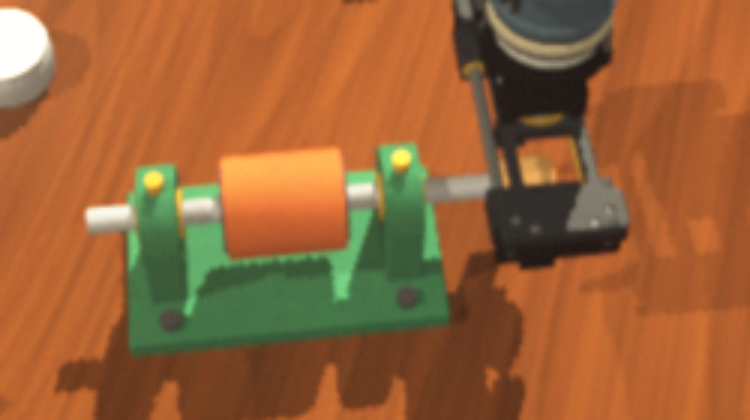

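The knob shows between the fingers at crop (540,170). I'll centre by 2.5 mm and close.

Call:
{"api": "arm_command", "payload": {
  "plan": [
    {"claw":1,"dx":-0.25,"dy":0,"dz":0.1,"twist":0},
    {"claw":0.6,"dx":-0.25,"dy":0,"dz":0.1,"twist":0},
    {"claw":0.45,"dx":-0.25,"dy":0,"dz":0.1,"twist":0},
    {"claw":0.3,"dx":-0.25,"dy":0,"dz":0.1,"twist":0},
    {"claw":0.2,"dx":-0.25,"dy":0,"dz":0.1,"twist":0},
    {"claw":0.2,"dx":-0.25,"dy":0,"dz":0.1,"twist":0},
    {"claw":0.2,"dx":-0.25,"dy":0,"dz":0.1,"twist":0},
    {"claw":0.2,"dx":-0.25,"dy":0,"dz":0.1,"twist":0}
  ]
}}

```text
time_s: 2.87
position: [0.4977, 0.0727, 0.0577]
tcp_rot: [[-0.368, 0.93, -0.002], [0.93, 0.368, -0.001], [0.0, -0.002, -1.0]]
force: [-0.4, 0.4, -0.4]
opening: 0.554
```

```bash
python3 -c "
from h import *
to(.497,.073,.057,21.5);to(.497-.93*.022,.073-.367*.022,.057,21.5)"
```

```text
t 2.8667 pos [0.4977 0.0727 0.0577] zax [-2.3e-03 -6.0e-04 -1.0e+00] F [-0.4  0.4 -0.4] open 0.554
dx dy dz cm [ 0.05 -0.05  0.07] twist 0.1 q6 -115.94916399356056
t 2.8667 pos [0.4977 0.0727 0.0577] zax [-2.3e-03 -6.0e-04 -1.0e+00] F [-0.4  0.4 -0.4] open 0.554
dx dy dz cm [ 0.06 -2.25  0.08] twist 0.1 q6 -115.94916399356056
```

Call:
{"api": "arm_command", "payload": {
  "plan": [
    {"claw":0.2,"dx":0,"dy":0,"dz":0,"twist":0},
    {"claw":0.2,"dx":0,"dy":0,"dz":0,"twist":0},
    {"claw":0.2,"dx":0,"dy":0,"dz":0,"twist":0},
    {"claw":0.2,"dx":0,"dy":0,"dz":0,"twist":0},
    {"claw":0.2,"dx":0,"dy":0,"dz":0,"twist":0},
    {"claw":0.2,"dx":0,"dy":0,"dz":0,"twist":0}
  ]
}}

```text
time_s: 3.37
position: [0.4978, 0.0723, 0.0577]
tcp_rot: [[-0.368, 0.93, -0.002], [0.93, 0.368, -0.001], [-0.0, -0.002, -1.0]]
force: [0.1, -3.3, -0.7]
opening: 0.383
```

Call:
{"api": "arm_command", "payload": {
  "plan": [
    {"claw":0.2,"dx":0,"dy":-0.4,"dz":0,"twist":0},
    {"claw":0.2,"dx":0,"dy":-0.8,"dz":0,"twist":0},
    {"claw":0.2,"dx":0,"dy":-1.2,"dz":0,"twist":0},
    {"claw":0.2,"dx":0,"dy":-1.5,"dz":0,"twist":0},
    {"claw":0.2,"dx":0,"dy":-1.7,"dz":0,"twist":0},
    {"claw":0.2,"dx":0,"dy":-1.9,"dz":0,"twist":0},
    {"claw":0.2,"dx":0,"dy":-1.9,"dz":0,"twist":0}
  ]
}}

```text
time_s: 3.95
position: [0.4795, 0.0651, 0.0577]
tcp_rot: [[-0.368, 0.93, -0.003], [0.93, 0.368, -0.001], [-0.0, -0.003, -1.0]]
force: [0.9, -0.6, -3.2]
opening: 0.383
```

```bash
python3 -c "
from h import *
to(.497,.073,.057,21.5)
im=bot.capture('side');cv2.imwrite('pics/s3.png',cv2.resize(im[200:340,150:400,::-1],None,fx=3,fy=3))"
```

```text
t 3.95 pos [0.4795 0.0651 0.0577] zax [-0.003  -0.0012 -1.    ] F [ 0.9 -0.6 -3.2] open 0.383
dx dy dz cm [0.09 1.92 0.07] twist 0.1 q6 -116.95001674389374
```

View pics/s3.png

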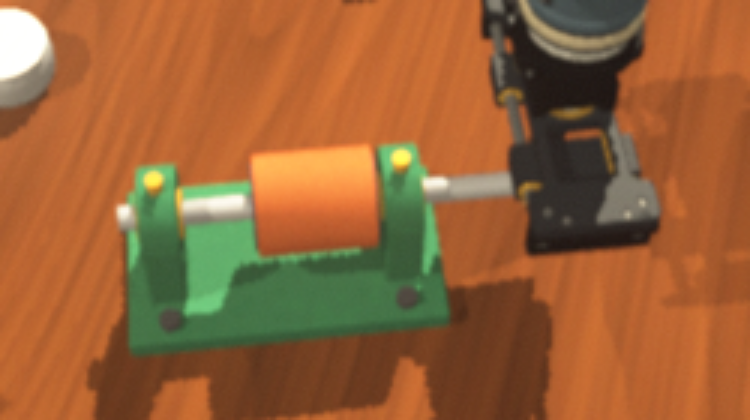

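The drum moved with the knob. Its right edge is at about col 380 in the crop, nearly at the near block. I'll continue gently until the force shows the stop.

Call:
{"api": "arm_command", "payload": {
  "plan": [
    {"claw":0.2,"dx":0,"dy":-0.2,"dz":0,"twist":0},
    {"claw":0.2,"dx":0,"dy":-0.3,"dz":0,"twist":0},
    {"claw":0.2,"dx":0,"dy":-0.4,"dz":0,"twist":0},
    {"claw":0.2,"dx":0,"dy":-0.4,"dz":0,"twist":0}
  ]
}}

```text
time_s: 4.33
position: [0.4765, 0.0639, 0.0577]
tcp_rot: [[-0.368, 0.93, -0.002], [0.93, 0.368, -0.001], [-0.0, -0.002, -1.0]]
force: [3.9, 2.3, -5.0]
opening: 0.383
```

Call:
{"api": "arm_command", "payload": {
  "plan": [
    {"claw":0.2,"dx":0,"dy":-0.2,"dz":0,"twist":0},
    {"claw":0.2,"dx":0,"dy":-0.4,"dz":0,"twist":0},
    {"claw":0.2,"dx":0,"dy":-0.4,"dz":0,"twist":0}
  ]
}}

```text
time_s: 4.58
position: [0.4765, 0.0638, 0.0578]
tcp_rot: [[-0.366, 0.931, 0.007], [0.931, 0.366, 0.001], [-0.001, 0.007, -1.0]]
force: [8.9, 11.3, -9.2]
opening: 0.379
```

```bash
python3 -c "
from h import *
to(.497,.073,.057,21.5)
im=bot.capture('side');cv2.imwrite('pics/s4.png',cv2.resize(im[200:340,150:400,::-1],None,fx=3,fy=3))"
```

```text
t 4.5833 pos [0.4765 0.0638 0.0578] zax [ 0.0068  0.0013 -1.    ] F [ 8.9 11.3 -9.2] open 0.379
dx dy dz cm [0.11 2.24 0.1 ] twist -0.04 q6 -117.42527726354382
```

View pics/s4.png

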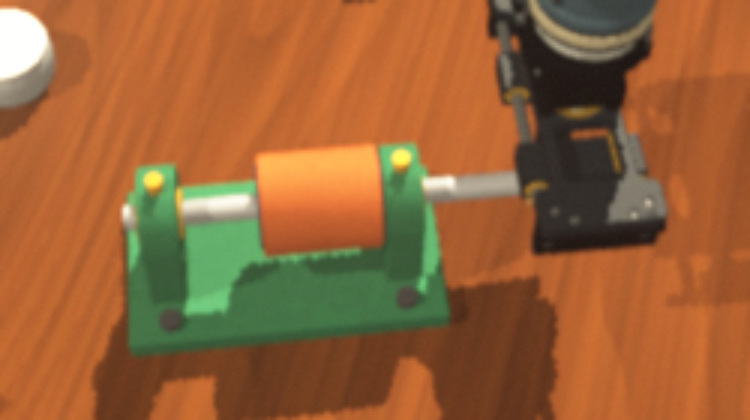

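The TCP stopped moving while the axial force rose to about 13 N, and the drum touches the near block. That is the outer stop. Now I'll push in 50 mm.

Call:
{"api": "arm_command", "payload": {
  "plan": [
    {"claw":0.2,"dx":0,"dy":0.5,"dz":0,"twist":0},
    {"claw":0.2,"dx":0,"dy":1.1,"dz":0,"twist":0},
    {"claw":0.2,"dx":0,"dy":1.8,"dz":0,"twist":0},
    {"claw":0.2,"dx":0,"dy":2.5,"dz":0,"twist":0},
    {"claw":0.2,"dx":0,"dy":3.2,"dz":0,"twist":0},
    {"claw":0.2,"dx":0,"dy":3.8,"dz":0,"twist":0},
    {"claw":0.2,"dx":0,"dy":4.3,"dz":0,"twist":0},
    {"claw":0.2,"dx":0,"dy":4.3,"dz":0,"twist":0}
  ]
}}

```text
time_s: 5.3
position: [0.5148, 0.079, 0.0577]
tcp_rot: [[-0.367, 0.93, 0.002], [0.93, 0.367, 0.0], [-0.0, 0.002, -1.0]]
force: [-0.5, -2.4, -0.8]
opening: 0.379
```

```bash
python3 -c "
from h import *
to(.4765+.93*.05,.0638+.367*.05,.057,21.5)
im=bot.capture('side');cv2.imwrite('pics/s5.png',cv2.resize(im[200:340,150:400,::-1],None,fx=3,fy=3))"
```

```text
t 5.3 pos [0.5148 0.079  0.0577] zax [ 1.9e-03  2.0e-04 -1.0e+00] F [-0.5 -2.4 -0.8] open 0.379
dx dy dz cm [-0.01  0.88  0.07] twist 0.03 q6 -115.14853469899083
```

View pics/s5.png

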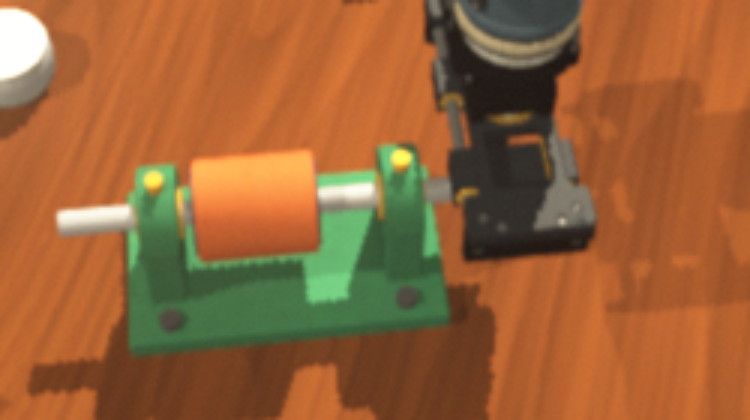

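The drum's left edge is at crop col 190, with the far block at about 178. About 9 mm remain, so I'll continue gently.

Call:
{"api": "arm_command", "payload": {
  "plan": [
    {"claw":0.2,"dx":0,"dy":0.3,"dz":0,"twist":0},
    {"claw":0.2,"dx":0,"dy":0.5,"dz":0,"twist":0},
    {"claw":0.2,"dx":0,"dy":0.7,"dz":0,"twist":0},
    {"claw":0.2,"dx":0,"dy":0.9,"dz":0,"twist":0},
    {"claw":0.2,"dx":0,"dy":1.0,"dz":0,"twist":0},
    {"claw":0.2,"dx":0,"dy":1.0,"dz":0,"twist":0}
  ]
}}

```text
time_s: 5.85
position: [0.5231, 0.0823, 0.0577]
tcp_rot: [[-0.368, 0.93, -0.0], [0.93, 0.368, -0.0], [-0.0, -0.0, -1.0]]
force: [-2.2, -6.9, 1.3]
opening: 0.381
```

Call:
{"api": "arm_command", "payload": {
  "plan": [
    {"claw":0.2,"dx":0,"dy":0.2,"dz":0,"twist":0},
    {"claw":0.2,"dx":0,"dy":0.4,"dz":0,"twist":0},
    {"claw":0.2,"dx":0,"dy":0.4,"dz":0,"twist":0}
  ]
}}

```text
time_s: 6.1
position: [0.523, 0.0823, 0.0576]
tcp_rot: [[-0.369, 0.929, -0.009], [0.929, 0.369, -0.003], [0.0, -0.009, -1.0]]
force: [-7.7, -11.2, 5.8]
opening: 0.377
```

```bash
python3 -c "
from h import *
to(.4765+.93*.05,.0638+.367*.05,.057,21.5)
im=bot.capture('side');cv2.imwrite('pics/s6.png',cv2.resize(im[200:340,150:400,::-1],None,fx=3,fy=3))"
```

```text
t 6.1 pos [0.523  0.0823 0.0576] zax [-0.0088 -0.003  -1.    ] F [ -7.7 -11.2   5.8] open 0.377
dx dy dz cm [-0.02 -0.01  0.06] twist 0.17 q6 -114.46775934280852
```

View pics/s6.png

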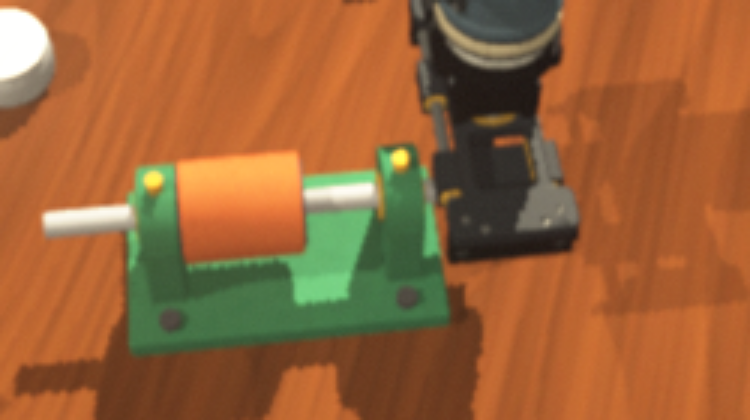

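The drum is against the far block at crop col 178, the travel was exactly 50 mm, and the force rose. That is the inner stop. Releasing.

Call:
{"api": "arm_command", "payload": {
  "plan": [
    {"claw":0.6,"dx":0,"dy":0,"dz":0,"twist":0},
    {"claw":1,"dx":0,"dy":0,"dz":0,"twist":0},
    {"claw":1,"dx":0,"dy":0,"dz":0,"twist":0},
    {"claw":1,"dx":0,"dy":0,"dz":0,"twist":0},
    {"claw":1,"dx":0,"dy":0,"dz":0,"twist":0},
    {"claw":1,"dx":0,"dy":0,"dz":0,"twist":0},
    {"claw":1,"dx":0,"dy":0,"dz":0,"twist":0},
    {"claw":1,"dx":0,"dy":0,"dz":0,"twist":0}
  ]
}}

```text
time_s: 6.82
position: [0.5231, 0.0825, 0.0576]
tcp_rot: [[-0.369, 0.929, -0.008], [0.929, 0.369, -0.003], [0.0, -0.009, -1.0]]
force: [-0.7, 0.0, -0.1]
opening: 0.902
```

Call:
{"api": "arm_command", "payload": {
  "plan": [
    {"claw":1,"dx":0,"dy":0,"dz":0,"twist":0},
    {"claw":1,"dx":0,"dy":0,"dz":0,"twist":0},
    {"claw":1,"dx":0,"dy":0,"dz":0,"twist":0},
    {"claw":1,"dx":0,"dy":0,"dz":0,"twist":0}
  ]
}}

```text
time_s: 7.15
position: [0.5231, 0.0825, 0.0576]
tcp_rot: [[-0.369, 0.929, -0.008], [0.929, 0.369, -0.003], [0.001, -0.009, -1.0]]
force: [-0.2, -0.3, -0.3]
opening: 0.996
```

```bash
python3 -c "
from h import *
to(.523,.0822,.2,21.5)"
```

```text
t 7.15 pos [0.5231 0.0825 0.0576] zax [-0.0084 -0.0028 -1.    ] F [-0.2 -0.3 -0.3] open 0.996
dx dy dz cm [-1.000e-02 -1.400e-01 -1.424e+01] twist 0.16 q6 -114.47189154477907
```

Call:
{"api": "arm_command", "payload": {
  "plan": [
    {"claw":1,"dx":0,"dy":0,"dz":-1.5,"twist":0},
    {"claw":1,"dx":0,"dy":0,"dz":-4,"twist":0},
    {"claw":1,"dx":0,"dy":0,"dz":-7,"twist":0},
    {"claw":1,"dx":0,"dy":-2,"dz":-10,"twist":0},
    {"claw":1,"dx":0,"dy":-4,"dz":-13,"twist":0},
    {"claw":1,"dx":0,"dy":-5,"dz":-16,"twist":0},
    {"claw":1,"dx":0,"dy":-5,"dz":-16,"twist":0},
    {"claw":1,"dx":0,"dy":-5,"dz":-16,"twist":0}
  ]
}}

```text
time_s: 7.82
position: [0.4788, 0.0642, 0.2199]
tcp_rot: [[-0.369, 0.93, -0.004], [0.93, 0.369, -0.003], [-0.002, -0.004, -1.0]]
force: [-0.3, 0.9, -0.9]
opening: 1.0
```

```bash
python3 -c "
from h import *
to(.523,.0822,.2,21.5)
im=bot.capture('side');cv2.imwrite('pics/s7.png',im[:,:,::-1])
B=cv2.imread('pics/side0.png')[:,:,::-1];d=np.abs(im.astype(int)-B)[110:180,215:365].max();print('honer diff max',d)"
```

```text
t 7.8167 pos [0.4788 0.0642 0.2199] zax [-0.0035 -0.0032 -1.    ] F [-0.3  0.9 -0.9] open 1.0
dx dy dz cm [0.04 4.78 1.96] twist 0.14 q6 -117.02522710639501
honer diff max 210
```

View pics/s7.png

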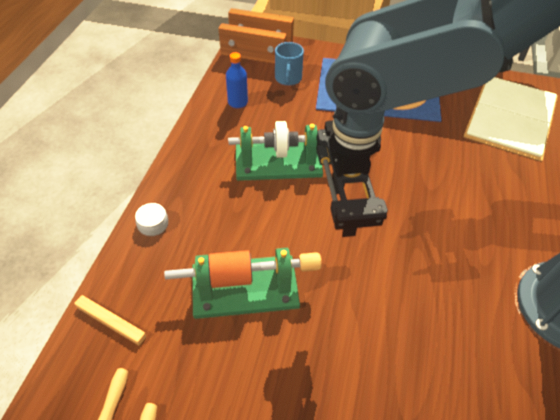

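The sander drum is against the far block at (212,270), the knob is free at (310,261), and the gripper is well clear. The honer wheel is still at (281,139). Handing in.

```bash
python3 -c "
from h import *
im=bot.capture('side');B=cv2.imread('pics/side0.png')[:,:,::-1];print('honer wheel diff',np.abs(im.astype(int)-B)[115:160,255:305].max())
print(bot.hand_in())"
```

```text
honer wheel diff 12
the job is handed in; nothing more can be done
None
```

The sanding spindle's end float was checked: I pulled its shaft to the outer stop, pushed it back to the inner stop, let go, and handed the job in at about 8 s. No verdict was reported.

- **Outer stop:** after about 22 mm of pull the tool stopped moving, the axial force rose to about 13 N, and the picture showed the drum against the near block.
- **Inner stop:** after 50 mm of push the tool stopped again with the same rise in force, and the drum was against the far block.
- **After release:** the last side picture shows the drum still against the far block and the gripper about 10 cm clear above the knob.
- **Honing spindle:** its wheel matches the first picture (largest pixel difference 12), so that shaft did not move. A first comparison over a wider area gave 210, because the arm was covering the honing knob. The honing knob itself was therefore not seen directly in the last view.

One move call was refused at the start (it left out "dz"); I sent it again with that value included.

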